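# Clamp a stack of batch cards in the drilling jig

## Task

Get the stack of batch cards ready for drilling: with the fingertips, push it along the jig's board until it sits square and fully home against both fences, then push the toggle clamp's handle over, away from the cards and down past its dead point, until it snaps into lock and the rubber foot holds the stack down. Only push: do not grip, lift or tip anything, do not force the handle, and leave the other things on the bench where they are.

Things in the scene. Friction and masses are not known exactly. Their poses are not given: they have to be found in the camera images.
- jig: Drilling jig fixed to the bench: 12 mm plywood board, aluminium fences 20 mm high above it that meet in an inside corner, steel toggle clamp behind the side fence. Origin: that inside corner, at bench level; z up (board top z = 12 mm); +x is the back-fence side, -y the clamp side. Board: x -142 to 24, y -87 to 201 mm. The clamp's arm and handle move in the plane x = -50 mm.
- back_fence (a point): Middle of the back fence's inner face, 72 mm from the corner, 10 mm above the board; axes as the jig's. The face is the jig's plane x = 0 and runs from y = -14 to +158 mm; the fence is 14 mm thick.
- side_fence (a point): Middle of the side fence's inner face, 52 mm from the corner, 10 mm above the board; axes as the jig's. The face is the jig's plane y = 0 and runs from x = -104 to +14 mm; the fence is 12 mm thick.
- drill_guide (a point): Top centre of the steel drill guide bush, 56 mm above the bench. Its bracket (30 mm wide along y) stands on the back fence and overhangs the board by 32 mm; its underside is 29 mm above the board, so the card stack slides in under it.
- cards: Banded stack of batch cards, one solid block 103 mm (its x) by 143 mm (its y) by 24 mm high, 0.17 to 0.34 kg, lying loose on the board, a little turned and 15 to 38 mm short of both fences. Origin: centre of its underside. Home, its origin is at x = -51.5, y = +71.5, z = +12 mm in the jig's frame, its axes parallel to the jig's.
- clamp_handle (a joint): Handle angle, rad. 0 = open, as it starts: handle nearly upright, leaning 10 degrees toward the cards. Grows as its top is pushed away from the cards (jig's -y) and down, to its stop at 1.606, lying nearly level toward -y. Dead point at about 1.43: before it a spring throws the handle back open; past it, it snaps to the stop and locks. Pushing takes 2 to 6 N at the grip.
- handle_pin (a point): The handle's pivot pin, at x = -50, y = -44, z = 29 mm in the jig's frame; axes as the jig's. The handle turns about the x axis through this point (positive angles turn its top toward -y).
- handle_grip (a point): Centre line of the handle's round grey grip (21 mm thick), 130 mm from the pin; the grip runs 66 to 150 mm from the pin. z points along the handle to its end, y to the side to push on: it faces the cards when open and up when locked. This point is 157 mm above the bench when open, 47 mm when locked.
- clamp_foot: Rubber foot, 20 mm across, sprung (2.5 N per mm), under the tip of the hold-down arm. Origin: on the arm above the foot, whose face is 46 mm from it along -z. Open, the arm is raised 46 degrees, the foot hangs about 50 mm above the cards, and arm and spindle reach up to 140 mm above the bench and to y = +65 mm in the jig's frame. Locking swings it onto the cards 45 mm from the side fence.
- cutter: Yellow box cutter, 28x170x18 mm, lying near the jig's left end. Bystander, loose; origin at the centre of its underside.
- masking_tape: Roll of masking tape, 100 mm across, 25 mm high, lying on the bench in front of the clamp end of the jig. Bystander, loose; origin at the centre of its underside.
- black_tape: Roll of black tape, 62 mm across, 19 mm high, lying on the bench beside the clamp end of the jig. Bystander, loose; origin at the centre of its underside.
- red_marker: Red and white marker, 17x135x16 mm, lying right of the jig. Bystander, loose; origin at the centre of its underside.
- punches: Wooden block with punches, 35x90x56 mm, right of the jig. Bystander, loose; origin at the centre of its underside.
- screws_bin: Small open bin with fixings, 55x88x34 mm, right of the jig. Bystander, loose; origin at the centre of its underside.
- scanner: Hand-held barcode scanner, 189x60x38 mm, far right. Bystander, loose; origin at the centre of its underside.

How it is judged (in metres and radians):
On the way, in this order (a step that is already met when the one before it is completed fails the run):
1. the stack of cards lies square and fully home against both fences, with the clamp still open (x of cards in the frame of jig above -0.0545 m and y of cards in the frame of jig below 0.0745 m and angle between the x axis of cards and the x axis of jig, either way round below 0.03 rad and z of cards in the frame of jig below 0.016 m and value of joint clamp_handle below 1.2 rad), for 0.2 s.
2. the clamp handle has snapped past its dead point into lock (value of joint clamp_handle above 1.55 rad), for 0.2 s.
At the end, for the whole second after the job is handed in: The stack lies flat on the board within 3 mm of both fences and within 0.03 rad of square, the handle is locked at its stop (beyond 1.55 rad), and the rubber foot presses on the stack with more than 4 N (x of cards in the frame of jig above -0.0545 m and y of cards in the frame of jig below 0.0745 m and angle between the x axis of cards and the x axis of jig, either way round below 0.03 rad and z of cards in the frame of jig below 0.016 m and value of joint clamp_handle above 1.55 rad and contact force between clamp_foot and cards above 4 N and linear speed of cards below 0.01 m/s); the robot touches nothing.
It fails at once if the stack of cards is lifted off the board or tipped (z of cards in the frame of jig above 0.022 m or angle between cards's own z axis and vertical above 0.12 rad).
It fails at once if the clamp or the jig is gripped hard or forced (more than 35 N) (contact force between the fingers and jig above 35 N).
It fails at once if another thing on the bench is moved by more than 20 mm (distance of any of cutter, masking_tape, black_tape, red_marker, punches, screws_bin, scanner from where it was at the start of the episode above 0.02 m).
It also fails if it takes over 64 s, if anything falls off the work surface, if the arm or the gripper's body presses on something with over 40 N, if the wrist force passes 120 N, or if a joint passes its speed limit or range.

## Robot

A 6-joint arm with a two-finger parallel gripper is mounted at the origin on a cart in front of the work surface, level with it; the furniture and walls round the work are solid. World frame = base frame: x ahead of the robot, y to its left, z up, the work surface at z = 0. Lengths are in m, angles in degrees, forces in N, time in s.
With the tool pointing down it reaches from about 0.3 to 0.75 m from the base axis. Payload 8.5 kg.
Tool frame: the origin (TCP) lies on the centre line of the jaws, within the pads' length; the fingertips stand env.tips_ahead ahead of it and the grasp point (between the pads) lies 8 mm behind it (env.tips_ahead is the distance from the TCP to the fingertips, in m); z points along the fingers, y is the direction in which the jaws open and shut (so a half turn about z gives the same grasp; the last joint's range is limited). The gripper opens to 85 mm and grips with 20 to 120 N. Pads are 22 mm wide; open, the fingers measure 114 mm over their backs; the gripper's body (76 mm by 85 mm) begins 54 mm behind the grasp point. The pads swing forward as they close: fully open they stand 13 mm farther back than shut.
Start: joints at [53.669, 21.807, 74.336, -0, 83.858, -12.336], TCP at [0.224, 0.502, 0.242] pointing down, gripper open.
Joint ranges: [-178.18, 178.18], [-50.72, 133.34], [12.68, 142.11], [-81.47, 261.47], [9.98, 163.14], [-165.26, 165.26]. Speed limits (degrees/s): [136.94, 136.94, 180, 180, 180, 180].

## Interface

Orientations are given as a 3x3 rotation matrix whose columns are the frame's x, y, z axes.
In Python, from rig import env gives the robot as it stands.
- The arm moves only by the tool servo_tool, never from a script. Its argument "commands" is a list of rows, each an object with "linear": the shift along the tool's x, y, z in mm, a list of three; "angular": the turn, a rotation vector about the tool's x, y, z in degrees, a list of three; "gripper": the opening, from -1 (shut) to 1 (fully open). In form: [{"linear": [x, y, z], "angular": [rx, ry, rz], "gripper": gripper}, ...]. A call has 1 to 20 rows; each row is the pose to reach, as a shift and turn from the pose commanded when the call began, along the tool's axes at that moment; what a row does not reach only later rows make up. A row lasts 1/10 s, in which the tool goes at most 50 mm and 8.59 degrees, less where a joint would pass 70% of its speed; a pose out of reach is approached as far as the arm can. A call with a gripper value outside its range is refused whole. The fingers move at their own pace and stop on an object; "force" is the grip in N (left out, the last holds). Time passes only in rows, so rows that repeat a pose let the fingers close. It gives the time, the measured TCP pose, the force and the opening at its end, in the units of the state.
- env.observe(): the state, without advancing time (a new reading comes with each control period).
- env.get_image(name): name is "scene" or "top" or "wrist"; returns a dict with "frame" (420x560x3 uint8, blue, green, red), "fx", "fy", "cx", "cy" (pixels), "cam_to_world" (4x4, takes a point from camera to world coordinates); the wrist camera has in their place "T_tool_cam" (4x4, takes a point from camera to tool coordinates, whose origin is the TCP and whose axes are the flange's). Camera axes: x right, y up, looking along -z (the intrinsics and any distortion apply to the point x, -y, -z); pixel columns grow to the right and rows downward; lengths in m; the calibration is good to about 2 mm. A picture is of the moment at which its call begins: read the wrist's pose just before it. There is no depth.
- env.close_job(): hands the job in, once; it reports no verdict.
Trained networks look in a picture, given as the dict that the camera call returned (one of the last four; its "shot" number tells which), for a name from the list of things; names that differ only in an ending like _2 or _b are one class to them, and where a whole thing is asked for, a point or a joint stands for the part that bears it (a point fixed in the world has none). Each returns a list of dicts, best first, with "confidence" (0 to 1); they miss things now and then, are a little off and sometimes report something else, mostly with a low value. They report only what shows in the picture. A call takes as long as a camera call.
- env.trace(picture, query): "pixels" (420x560 bool, what is visible of it) and "extent" ([left, top, right, bottom] in pixels, round what is visible of it).
The state is a dict: "time_s": time; "q": joint angles; "qvel": joint speeds; "joint_efforts": joint torques, N m; "position": TCP position; "tool_rot": TCP orientation; "ft_force": force on the tool from outside, world axes, zero at the start; "wrist_torque": the same for the moment, N m; "grip_width": finger opening in m.
Only numpy, scipy, OpenCV 4.12 (cv2) and the standard library are available. Lean on these libraries where they do the work, as an engineer would, in place of code of your own. Each camera call takes 0.05 s, during which the arm holds its last target.

## Working session

There is one attempt and no reset: what is moved stays moved. The work goes in short steps, Python scripts to look and compute and a tool call to move; the robot and the scene stay as the last step left them, time stands still between calls to the robot, and variables do not carry over. Pictures are saved under pics/ and viewed, and the job is handed in when it is done.

Besides the shell and the picture viewer there is one more tool, called in YAML: its name, and indented under it one key for each argument. servo_tool: Moves the arm, as the interface text tells. Its arguments: {"type":"object","properties":{"commands":{"type":"array","items":{"type":"object","properties":{"linear":{"type":"array","items":{"type":"number"}},"angular":{"type":"array","items":{"type":"number"}},"gripper":{"type":"number"}}}},"force":{"type":"number"}},"required":["commands"]}

```bash
mkdir -p pics; ls; python3 - <<'E'
from rig import env
import cv2,numpy as np
np.set_printoptions(precision=4,suppress=True)
print(env.observe()); print(env.tips_ahead)
for n in ("scene","top"):
    p=env.get_image(n); cv2.imwrite(f"pics/{n}0.png",p["frame"]); print(n,p["fx"],p["fy"],p["cx"],p["cy"],p["cam_to_world"],[k for k in p])
E
```

```text
pics
{'time_s': 0.0, 'q': array([ 53.6689,  21.8408,  74.3842,   0.0007,  83.8577, -12.3346]), 'qvel': array([ 0.0214, -0.013 ,  0.0408, -0.0072,  0.0172,  0.0479]), 'joint_efforts': array([ -0.0012, -44.8483, -23.1265,  -0.0003,   0.0049,   0.    ]), 'position': array([0.2235, 0.5022, 0.2417]), 'tool_rot': array([[-0.9136,  0.4067, -0.0009],
       [ 0.4067,  0.9136, -0.0012],
       [ 0.0003, -0.0014, -1.    ]]), 'ft_force': array([ 0.3985,  0.105 , -0.0038]), 'wrist_torque': array([-0.0181, -0.0266, -0.0564]), 'grip_width': 0.08533970292728073}
0.011
scene 420.88281413951734 420.88281413951734 276.16096517279294 213.8782431308226 [[ 0.8155  0.3874 -0.43    0.0993]
 [-0.5784  0.5178 -0.6303 -0.6051]
 [-0.0215  0.7628  0.6463  0.8273]
 [ 0.      0.      0.      1.    ]] ['frame', 'fx', 'fy', 'cx', 'cy', 'cam_to_world', 'shot']
top 405.72467098710985 405.72467098710985 283.875347703568 210.75717613099033 [[-0.0206  0.9967 -0.0788  0.4883]
 [-0.9997 -0.0215 -0.0103  0.0748]
 [-0.012   0.0786  0.9968  1.1821]
 [ 0.      0.      0.      1.    ]] ['frame', 'fx', 'fy', 'cx', 'cy', 'cam_to_world', 'shot']
```

View pics/scene0.png

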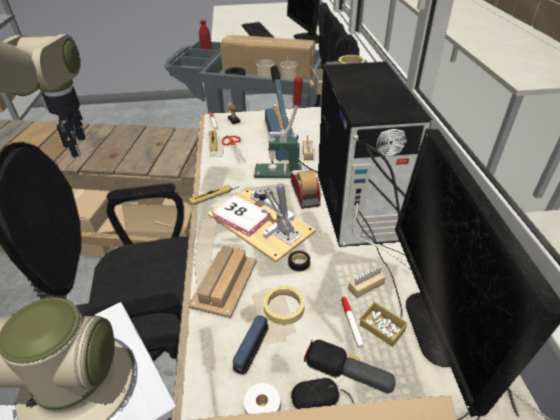

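View pics/top0.png

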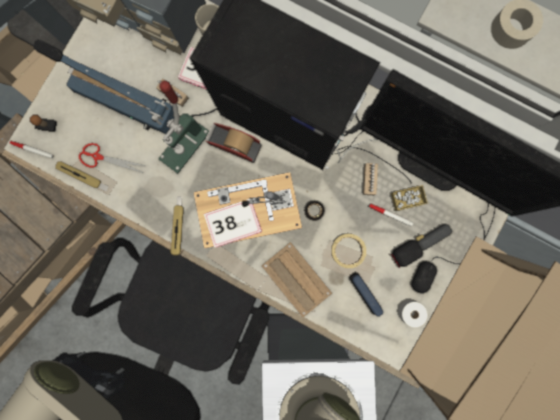

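```bash
cat > h.py <<'E'
from rig import env
import cv2,numpy as np
np.set_printoptions(precision=4,suppress=True)
def ray(p,u,v,z,M=None):
    M=p["cam_to_world"] if M is None else M
    d=M[:3,:3]@np.array([(u-p["cx"])/p["fx"],-(v-p["cy"])/p["fy"],-1.])
    o=M[:3,3]; return o+d*(z-o[2])/d[2]
def proj(p,X,M=None):
    M=p["cam_to_world"] if M is None else M
    X=np.atleast_2d(X); c=(X-M[:3,3])@M[:3,:3]
    return np.c_[p["cx"]+p["fx"]*c[:,0]/-c[:,2], p["cy"]-p["fy"]*c[:,1]/-c[:,2]]
def wristM(o,p):
    T=np.eye(4);T[:3,:3]=o["tool_rot"];T[:3,3]=o["position"];return T@p["T_tool_cam"]
E
python3 - <<'E'
from h import *
p=env.get_image("top"); s=env.get_image("scene")
for nm,pp,(a,b,c,d) in (("top",p,(170,160,340,290)),("scene",s,(190,170,330,270))):
    cv2.imwrite(f"pics/{nm}crop.png",cv2.resize(pp["frame"][b:d,a:c],None,fx=4.7,fy=4.6,interpolation=cv2.INTER_CUBIC))
for q in ("jig","cards","clamp_handle","clamp_foot","cutter","masking_tape","black_tape"):
    for r in env.trace(p,q)[:1]:
        m=r["pixels"].astype(np.uint8); v,u=np.nonzero(m)
        box=cv2.minAreaRect(np.c_[u,v].astype(np.float32)); 
        z={"jig":.012,"cards":.036}.get(q,.02)
        print(q,r["confidence"],r["extent"],[ray(p,*c,z)[:2].round(4).tolist() for c in cv2.boxPoints(box)],ray(p,u.mean(),v.mean(),z)[:2])
o=env.observe(); w=env.get_image("wrist"); cv2.imwrite("pics/w0.png",w["frame"]); print(w["T_tool_cam"],w["fx"],w["cx"],w["cy"], [k for k in w])
E
```

```text
cards 0.96 [203.7, 203.1, 261.9, 247.2] [[0.5795, 0.3168], [0.618, 0.1822], [0.5196, 0.1536], [0.4815, 0.2873]] [0.5471 0.237 ]
clamp_handle 0.5 [262.6, 192.8, 279.6, 199.1] [[0.6153, 0.1376], [0.6385, 0.1372], [0.6376, 0.0968], [0.6144, 0.0973]] [0.6248 0.12  ]
clamp_foot 0.74 [364.4, 163.8, 378.1, 195.0] [[0.6212, -0.1381], [0.7154, -0.1459], [0.7126, -0.1858], [0.6184, -0.1778]] [ 0.6665 -0.162 ]
cutter 0.86 [169.5, 196.3, 183.0, 251.2] [[0.4642, 0.4164], [0.6309, 0.4037], [0.6281, 0.3749], [0.4615, 0.3879]] [0.5413 0.3961]
masking_tape 0.72 [331.4, 231.8, 364.8, 268.5] [[0.5107, -0.0464], [0.5087, -0.1433], [0.4125, -0.1398], [0.4144, -0.0435]] [ 0.4606 -0.0964]
black_tape 0.64 [307.0, 202.1, 326.5, 221.7] [[0.61, 0.0283], [0.6088, -0.0263], [0.5512, -0.0247], [0.5524, 0.0297]] [0.5813 0.0004]
[[ 0.0008  0.9628  0.2701  0.0679]
 [ 1.     -0.0005 -0.0008  0.0002]
 [-0.0006  0.2701 -0.9628 -0.1319]
 [ 0.      0.      0.      1.    ]] 359.63109028825636 281.5817049701872 206.89021388739647 ['frame', 'fx', 'fy', 'cx', 'cy', 'T_tool_cam', 'shot']
```

View pics/topcrop.png

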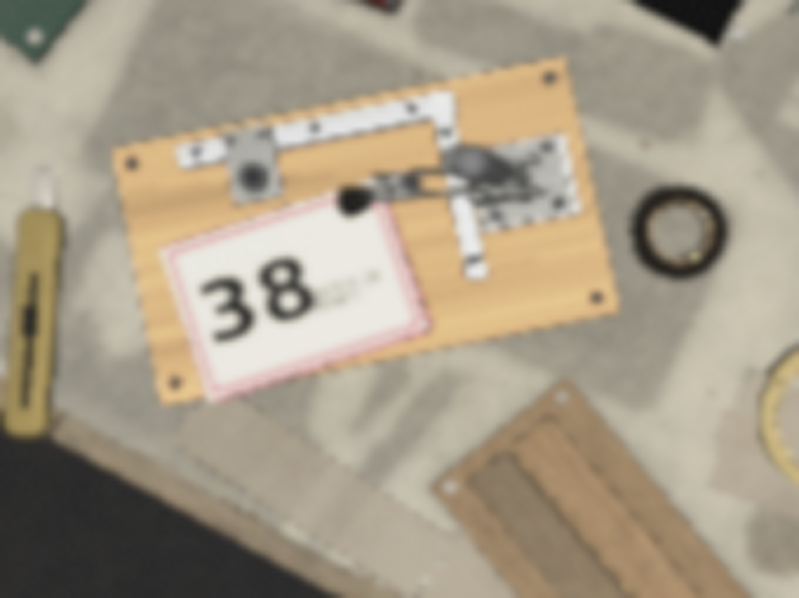

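View pics/scenecrop.png

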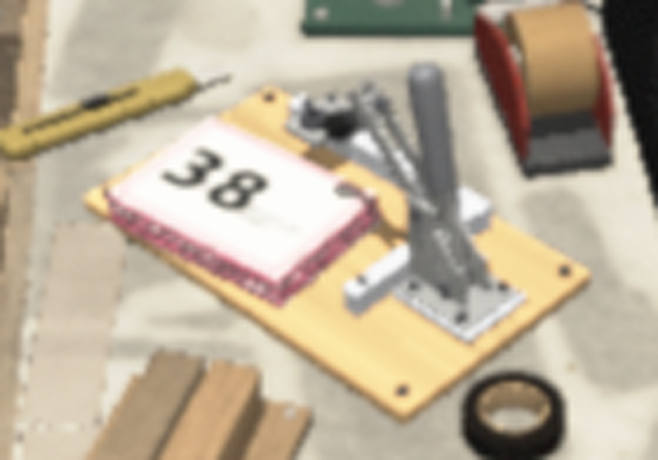

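View pics/w0.png

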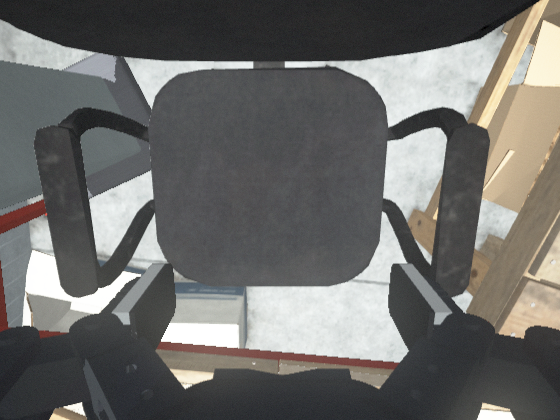

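```bash
cat > fit.py <<'E'
from h import *
from scipy.optimize import least_squares
def J2W(a,P):
    P=np.atleast_2d(P).astype(float)/1000; c,s=np.cos(a[2]),np.sin(a[2])
    return np.c_[a[0]+c*P[:,0]-s*P[:,1],a[1]+s*P[:,0]+c*P[:,1],P[:,2]]
E
python3 - <<'E'
from fit import *
p=env.get_image("top"); s=env.get_image("scene")
B=[(24,201,12),(24,-87,12),(-142,-87,12),(-142,201,12)]
tp=np.array([(112,150),(565,58),(618,312),(160,404)])/[4.7,4.6]+[170,160]
sp=np.array([(265,85),(590,278),(400,418),(83,203)])/[4.7,4.6]+[190,170]
C=[(51.5,71.5,36),(51.5,-71.5,36),(-51.5,-71.5,36),(-51.5,71.5,36)]
ct=np.array([(163,248),(382,192),(430,328),(210,402)])/[4.7,4.6]+[170,160]
def f(a,views): return np.concatenate([(proj(v,J2W(a,P))-q).ravel() for v,P,q in views])
for V in ([(p,B,tp)],[(s,B,sp)],[(p,B,tp),(s,B,sp)]):
    r=least_squares(f,[.6,.15,.2],args=(V,)); print("jig",r.x,np.abs(r.fun).max())
rc=least_squares(f,[.55,.24,.2],args=([(p,C,ct)],)); print("cards",rc.x,np.abs(rc.fun).max())
j=r.x; R=np.array([[np.cos(j[2]),-np.sin(j[2])],[np.sin(j[2]),np.cos(j[2])]])
print("cards in jig",(R.T@(rc.x[:2]-j[:2]))*1000,np.degrees(rc.x[2]-j[2]))
print(J2W(j,[(-50,-174,60),(-51,71,12),(-50,0,150)]))
E
```

```text
jig [0.6535 0.1471 0.1815] 0.4493104712886975
jig [0.6515 0.1454 0.1858] 0.931382624786977
jig [0.6527 0.1467 0.1831] 1.0666766177918703
cards [0.5458 0.2313 0.282 ] 3.013487932791861
cards in jig [-89.7311 102.7089] 5.664196517316095
[[ 0.6353 -0.0335  0.06  ]
 [ 0.5897  0.2072  0.012 ]
 [ 0.6036  0.1376  0.15  ]]
```

servo_tool:
  commands:
    - {"linear": [-395,-174,-40],"angular": [0,0,-34.5],"gripper": 1}
    - {"linear": [-395,-174,-40],"angular": [0,0,-34.5],"gripper": 1}
    - {"linear": [-395,-174,-40],"angular": [0,0,-34.5],"gripper": 1}
    - {"linear": [-395,-174,-40],"angular": [0,0,-34.5],"gripper": 1}
    - {"linear": [-395,-174,-40],"angular": [0,0,-34.5],"gripper": 1}
    - {"linear": [-395,-174,-40],"angular": [0,0,-34.5],"gripper": 1}
    - {"linear": [-395,-174,-40],"angular": [0,0,-34.5],"gripper": 1}
    - {"linear": [-395,-174,-40],"angular": [0,0,-34.5],"gripper": 1}
    - {"linear": [-395,-174,-40],"angular": [0,0,-34.5],"gripper": 1}
    - {"linear": [-395,-174,-40],"angular": [0,0,-34.5],"gripper": 1}
    - {"linear": [-395,-174,-40],"angular": [0,0,-34.5],"gripper": 1}
    - {"linear": [-395,-174,-40],"angular": [0,0,-34.5],"gripper": 1}
    - {"linear": [-395,-174,-40],"angular": [0,0,-34.5],"gripper": 1}

```text
time_s: 2.0
position: [0.5128, 0.184, 0.2824]
tool_rot: [[-0.983, -0.184, -0.0], [-0.184, 0.983, 0.0], [0.0, 0.0, -1.0]]
ft_force: [-0.3, -0.1, 0.2]
grip_width: 0.0859
```

```bash
python3 - <<'E'
from fit import *
o=env.observe(); w=env.get_image("wrist"); print(o["time_s"],o["position"],o["tool_rot"],o["ft_force"])
cv2.imwrite("pics/w1.png",w["frame"])
cv2.imwrite("pics/w1b.png",cv2.resize(w["frame"],None,fx=1.42,fy=1.42))
import pickle; pickle.dump((o,w),open("w1.pkl","wb"))
for q in ("cards","clamp_handle","clamp_foot","handle_grip"):
    print(q,[(r["confidence"],r["extent"]) for r in env.trace(w,q)[:2]])
E
```

```text
2.0 [0.5128 0.184  0.2824] [[-0.9829 -0.1841 -0.0001]
 [-0.1841  0.9829  0.0002]
 [ 0.0001  0.0002 -1.    ]] [-0.3414 -0.1165  0.2122]
cards [(0.61, [249.3, 154.7, 387.1, 258.3]), (0.17, [81.5, 170.6, 142.4, 224.1])]
clamp_handle [(0.97, [169.6, 249.3, 195.4, 324.1])]
clamp_foot [(0.7, [257.4, 256.2, 286.7, 280.6])]
handle_grip [(0.59, [170.2, 249.8, 195.0, 323.3])]
```

View pics/w1b.png

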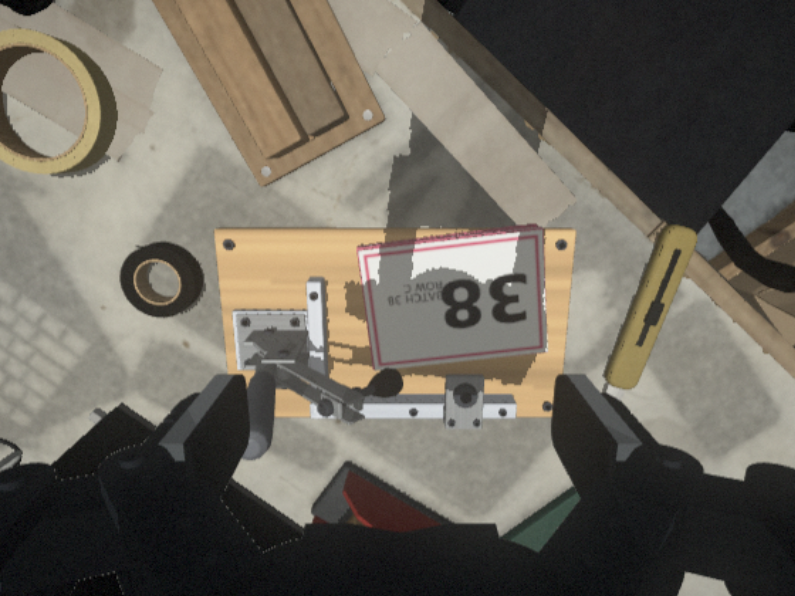

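```bash
python3 - <<'E'
from fit import *
import pickle
o,w=pickle.load(open("w1.pkl","rb")); f=w["frame"]
a,b,c,d=145,150,420,310
cv2.imwrite("pics/w1c.png",cv2.resize(f[b:d,a:c],None,fx=2.9,fy=2.9,interpolation=cv2.INTER_CUBIC))
E
```

```text
(no output)
```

View pics/w1c.png

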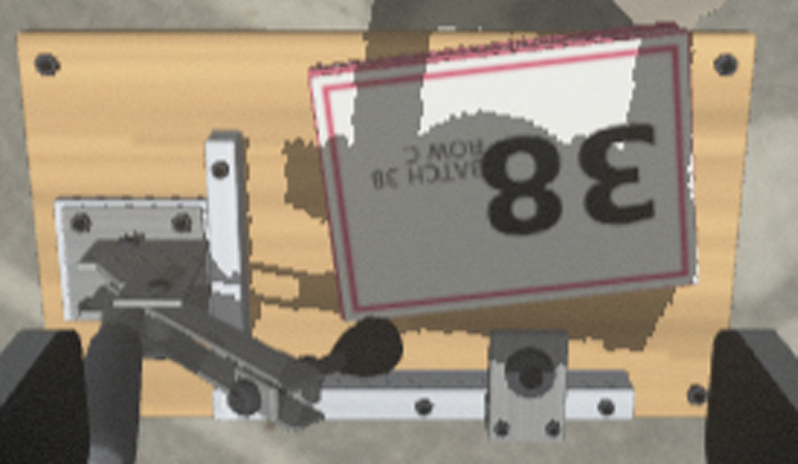

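```bash
python3 - <<'E'
from fit import *
import pickle
o,w=pickle.load(open("w1.pkl","rb")); M=wristM(o,w)
B=[(-142,-87,12),(-142,201,12),(-104,-12,32),(-104,0,32),(0,158,32),(14,158,32)]
bp=np.array([(18,32),(753,33),(207,141),(241,141),(633,390),(633,418)])/2.9+[145,150]
C=[(-51.5,-71.5,36),(-51.5,71.5,36),(51.5,71.5,36),(51.5,-71.5,36)]
cp=np.array([(310,72),(690,33),(697,283),(347,320)])/2.9+[145,150]
f=lambda a,P,q:(proj(w,J2W(a,P),M)-q).ravel()
r=least_squares(f,[.65,.147,.183],args=(B,bp)); print(r.x,r.fun.round(1))
rc=least_squares(f,[.55,.23,.28],args=(C,cp)); print(rc.x,rc.fun.round(1))
j=r.x; R=np.array([[np.cos(j[2]),-np.sin(j[2])],[np.sin(j[2]),np.cos(j[2])]])
print("cards in jig",(R.T@(rc.x[:2]-j[:2]))*1000,np.degrees(rc.x[2]-j[2]))
k=rc.x
print("cards corners in jig", ((J2W(k,[(x,y,0) for x,y,_ in C])[:,:2]-j[:2])@R*1000).round(1).tolist())
print("TCP in jig",(R.T@(o["position"][:2]-j[:2]))*1000)
E
```

```text
[0.6555 0.1493 0.1839] [-1.   0.   2.2  0.2 -0.9 -0.2 -1.6 -0.2  1.1 -0.1  0.4  1. ]
[0.5492 0.2351 0.2959] [-1.7 -0.9  1.8 -2.2  2.4  2.  -2.5  2.1]
cards in jig [-88.8533 103.7386] 6.4140775028696835
cards corners in jig [[-132.0, 26.9], [-148.0, 169.0], [-45.7, 180.5], [-29.7, 38.4]]
TCP in jig [-133.9602   60.2125]
```

```bash
python3 - <<'E'
from fit import *
import pickle
o,w=pickle.load(open("w1.pkl","rb")); M=w["T_tool_cam"]
im=w["frame"].copy()
for z,col in ((.011,(0,0,255)),(-.002,(0,255,0))):
  for x in (-.011,.011):
    for y in (-.0427,.0427,.057,-.057):
      q=proj(w,[[x,y,z]],M)[0]; cv2.circle(im,tuple(q.round().astype(int)),2,col,-1)
cv2.imwrite("pics/tip.png",cv2.resize(im[230:400,60:500],None,fx=1.8,fy=1.8))
E
```

```text
(no output)
```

View pics/tip.png

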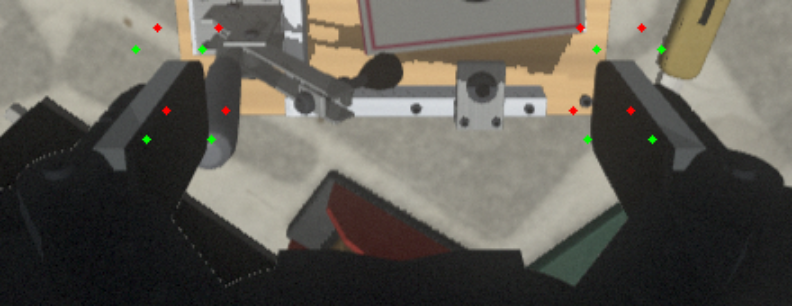

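servo_tool:
  commands:
    - {"linear": [38,44,40],"angular": [0,0,0],"gripper": 1}
    - {"linear": [38,44,80],"angular": [0,0,0],"gripper": 1}
    - {"linear": [38,44,120],"angular": [0,0,0],"gripper": 1}
    - {"linear": [38,44,160],"angular": [0,0,0],"gripper": 1}
    - {"linear": [38,44,200],"angular": [0,0,0],"gripper": 1}
    - {"linear": [38,44,230],"angular": [0,0,0],"gripper": 1}
    - {"linear": [38,44,250],"angular": [0,0,0],"gripper": 1}
    - {"linear": [38,44,260],"angular": [0,0,0],"gripper": 1}
    - {"linear": [38,44,266],"angular": [0,0,0],"gripper": 1}
    - {"linear": [38,44,266],"angular": [0,0,0],"gripper": 1}
    - {"linear": [38,44,266],"angular": [0,0,0],"gripper": 1}

```text
time_s: 3.35
position: [0.4689, 0.2194, 0.0172]
tool_rot: [[-0.983, -0.182, 0.002], [-0.182, 0.983, 0.0], [-0.002, 0.0, -1.0]]
ft_force: [-0.1, 0.1, -0.4]
grip_width: 0.0851
```

```bash
cat > look.py <<'E'
import sys
from fit import *
J=np.array([.6545,.1483,.1837])
R=np.array([[np.cos(J[2]),-np.sin(J[2])],[np.sin(J[2]),np.cos(J[2])]])
o=env.observe()
print(o["time_s"],"TCP jig mm",R.T@(o["position"][:2]-J[:2])*1000,o["position"][2]*1000,"F jig",R.T@o["ft_force"][:2],o["ft_force"][2],"w",o["grip_width"])
n=sys.argv[1]
s=env.get_image("scene"); t=env.get_image("top"); w=env.get_image("wrist")
def crop(p,a,b,c,d): return cv2.resize(p["frame"][b:d,a:c],(400,300),interpolation=cv2.INTER_CUBIC)
cv2.imwrite(f"pics/{n}.png",np.vstack([np.hstack([crop(s,190,165,330,270),crop(t,175,155,335,275)]),np.hstack([cv2.resize(w["frame"],(400,300)),np.zeros((300,400,3),np.uint8)])]))
E
python3 look.py a1
```

```text
3.35 TCP jig mm [-169.5228  103.7682] 17.19251440188333 F jig [-0.0332  0.1078] -0.37276309069201174 w 0.08512236330310866
```

View pics/a1.png

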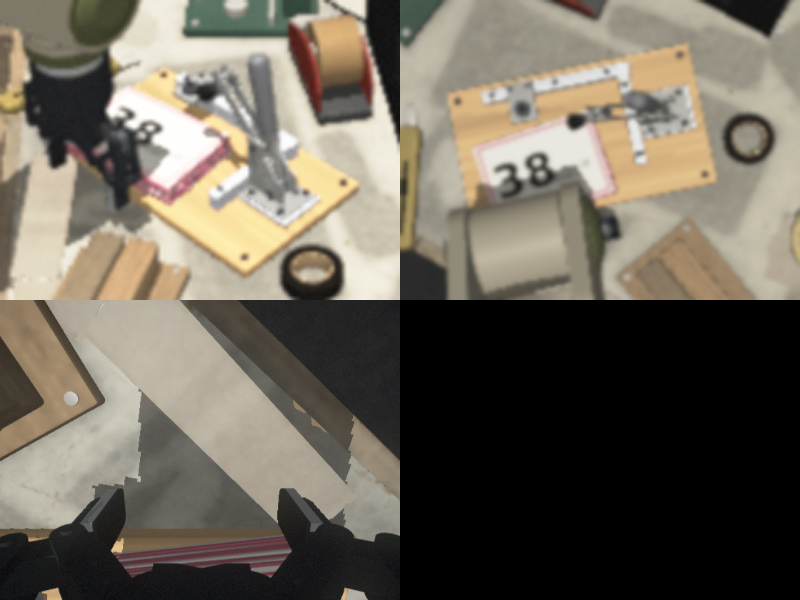

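servo_tool:
  commands:
    - {"linear": [-4,0,0],"angular": [0,0,0],"gripper": 1}
    - {"linear": [-8,0,0],"angular": [0,0,0],"gripper": 1}
    - {"linear": [-12,0,0],"angular": [0,0,0],"gripper": 1}
    - {"linear": [-16,0,0],"angular": [0,0,0],"gripper": 1}
    - {"linear": [-20,0,0],"angular": [0,0,0],"gripper": 1}
    - {"linear": [-24,0,0],"angular": [0,0,0],"gripper": 1}
    - {"linear": [-28,0,0],"angular": [0,0,0],"gripper": 1}
    - {"linear": [-32,0,0],"angular": [0,0,0],"gripper": 1}
    - {"linear": [-36,0,0],"angular": [0,0,0],"gripper": 1}
    - {"linear": [-40,0,0],"angular": [0,0,0],"gripper": 1}
    - {"linear": [-43,0,0],"angular": [0,0,0],"gripper": 1}
    - {"linear": [-46,0,0],"angular": [0,0,0],"gripper": 1}
    - {"linear": [-48,0,0],"angular": [0,0,0],"gripper": 1}
    - {"linear": [-49,0,0],"angular": [0,0,0],"gripper": 1}
    - {"linear": [-50,0,0],"angular": [0,0,0],"gripper": 1}
    - {"linear": [-50,0,0],"angular": [0,0,0],"gripper": 1}

```text
time_s: 5.1
position: [0.5177, 0.2283, 0.0164]
tool_rot: [[-0.983, -0.182, 0.0], [-0.182, 0.983, 0.0], [-0.0, 0.0, -1.0]]
ft_force: [-0.0, -0.6, 0.1]
grip_width: 0.085
```

```bash
python3 look.py a2
```

```text
5.1 TCP jig mm [-119.9049  103.6947] 16.355935399417515 F jig [-0.1531 -0.5568] 0.12569640085811018 w 0.0850487373098258
```

View pics/a2.png

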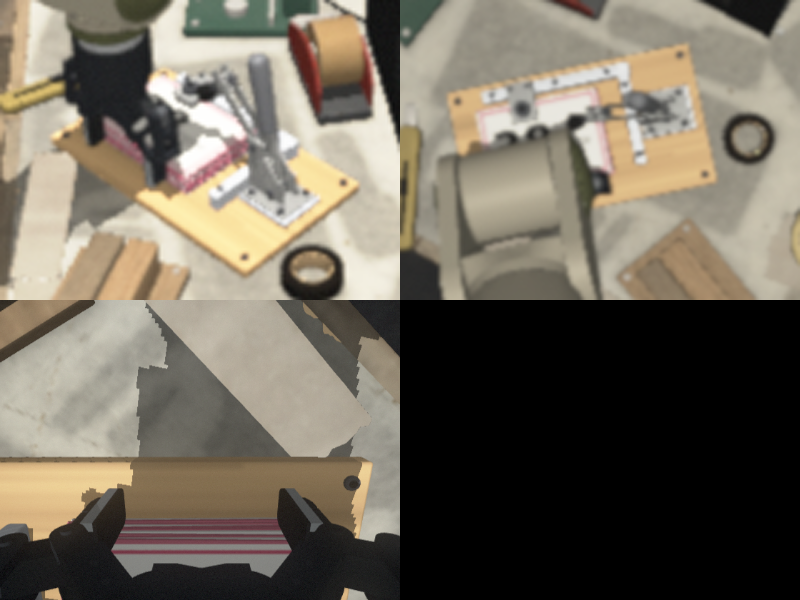

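servo_tool:
  commands:
    - {"linear": [-1.5,0,0],"angular": [0,0,0],"gripper": 1}
    - {"linear": [-3,0,0],"angular": [0,0,0],"gripper": 1}
    - {"linear": [-4,0,0],"angular": [0,0,0],"gripper": 1}
    - {"linear": [-5,0,0],"angular": [0,0,0],"gripper": 1}
    - {"linear": [-6,0,0],"angular": [0,0,0],"gripper": 1}
    - {"linear": [-6,0,0],"angular": [0,0,0],"gripper": 1}

```text
time_s: 5.85
position: [0.5237, 0.2294, 0.0163]
tool_rot: [[-0.983, -0.182, 0.0], [-0.182, 0.983, 0.0], [-0.0, 0.0, -1.0]]
ft_force: [-1.5, 0.2, 1.0]
grip_width: 0.0856
```

servo_tool:
  commands:
    - {"linear": [-0.5,0,0],"angular": [0,0,0],"gripper": 1}
    - {"linear": [-1,0,0],"angular": [0,0,0],"gripper": 1}
    - {"linear": [-1.5,0,0],"angular": [0,0,0],"gripper": 1}

```text
time_s: 6.15
position: [0.5238, 0.2295, 0.0163]
tool_rot: [[-0.983, -0.182, -0.003], [-0.182, 0.983, -0.001], [0.003, -0.0, -1.0]]
ft_force: [-7.7, -1.8, 5.7]
grip_width: 0.0853
```

servo_tool:
  commands:
    - {"linear": [8,0,0],"angular": [0,0,0],"gripper": 1}
    - {"linear": [17,0,-5],"angular": [0,0,0],"gripper": 1}
    - {"linear": [17,0,-40],"angular": [0,0,0],"gripper": 1}
    - {"linear": [17,0,-80],"angular": [0,0,0],"gripper": 1}
    - {"linear": [17,0,-115],"angular": [0,0,0],"gripper": 1}
    - {"linear": [17,0,-115],"angular": [0,0,0],"gripper": 1}

```text
time_s: 6.75
position: [0.5098, 0.2271, 0.1363]
tool_rot: [[-0.983, -0.183, 0.01], [-0.183, 0.983, 0.002], [-0.01, 0.0, -1.0]]
ft_force: [-1.0, -0.5, -0.8]
grip_width: 0.0853
```

servo_tool:
  commands:
    - {"linear": [0,30,0],"angular": [0,0,8],"gripper": 0}
    - {"linear": [-20,60,0],"angular": [0,0,16],"gripper": 0}
    - {"linear": [-50,80,0],"angular": [0,0,24],"gripper": 0}
    - {"linear": [-77,97,0],"angular": [0,0,32],"gripper": 0}
    - {"linear": [-77,97,0],"angular": [0,0,40],"gripper": 0}
    - {"linear": [-77,97,0],"angular": [0,0,48],"gripper": 0}
    - {"linear": [-77,97,0],"angular": [0,0,56],"gripper": 0}
    - {"linear": [-77,97,0],"angular": [0,0,64],"gripper": 0}
    - {"linear": [-77,97,0],"angular": [0,0,72],"gripper": 0}
    - {"linear": [-77,97,0],"angular": [0,0,80],"gripper": 0}
    - {"linear": [-77,97,0],"angular": [0,0,88],"gripper": 0}
    - {"linear": [-77,97,0],"angular": [0,0,90],"gripper": 0}
    - {"linear": [-77,97,0],"angular": [0,0,90],"gripper": 0}

```text
time_s: 8.05
position: [0.5658, 0.3358, 0.1307]
tool_rot: [[-0.182, 0.983, -0.001], [0.983, 0.182, -0.0], [-0.0, -0.001, -1.0]]
ft_force: [0.3, -0.3, 0.7]
grip_width: 0.0428
```

```bash
python3 look.py a3; python3 -c "
from rig import env
o=env.observe();print(o['q'],o['tool_rot'])"
```

```text
8.05 TCP jig mm [-52.9533 200.5951] 130.73940074089256 F jig [ 0.1838 -0.3829] 0.6677209164391159 w 0.042752771370863786
[ 2.04050032e+01  3.76633422e+01  6.50577223e+01 -2.25795570e-03
  7.72954675e+01  9.83821986e+00] [[-1.83390009e-01  9.83040202e-01 -2.57029739e-04]
 [ 9.83040232e-01  1.83389979e-01 -1.36631773e-04]
 [-8.71778477e-05 -2.77727476e-04 -9.99999958e-01]]
```

View pics/a3.png

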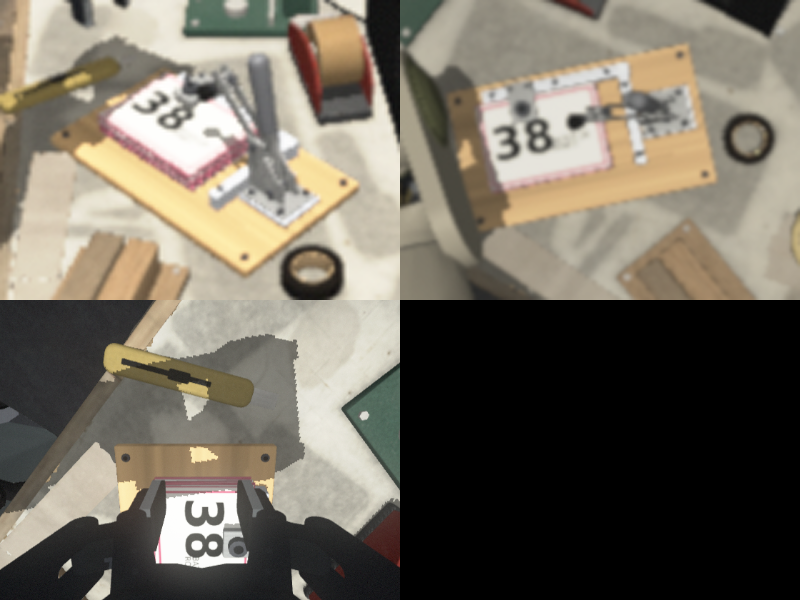

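servo_tool:
  commands:
    - {"linear": [0,1,40],"angular": [0,0,0],"gripper": 0}
    - {"linear": [0,1,75],"angular": [0,0,0],"gripper": 0}
    - {"linear": [0,1,95],"angular": [0,0,0],"gripper": 0}
    - {"linear": [0,1,104],"angular": [0,0,0],"gripper": 0}
    - {"linear": [0,1,107],"angular": [0,0,0],"gripper": 0}
    - {"linear": [0,1,107],"angular": [0,0,0],"gripper": 0}

```text
time_s: 8.8
position: [0.5676, 0.3363, 0.025]
tool_rot: [[-0.183, 0.983, 0.001], [0.983, 0.183, 0.0], [0.0, 0.001, -1.0]]
ft_force: [0.5, 0.1, 0.4]
grip_width: 0.0427
```

```bash
python3 look.py a4
```

```text
8.8 TCP jig mm [-51.0944 200.7343] 24.999576595988735 F jig [ 0.5066 -0.0059] 0.3604370766930923 w 0.0426844516030359
```

View pics/a4.png

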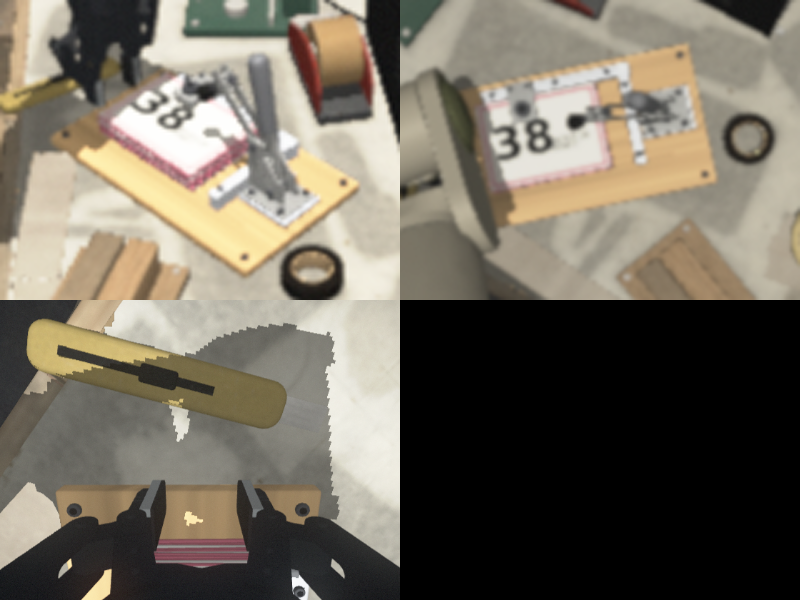

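servo_tool:
  commands:
    - {"linear": [-4,0,0],"angular": [0,0,0],"gripper": 0}
    - {"linear": [-8,0,0],"angular": [0,0,0],"gripper": 0}
    - {"linear": [-12,0,0],"angular": [0,0,0],"gripper": 0}
    - {"linear": [-15,0,0],"angular": [0,0,0],"gripper": 0}
    - {"linear": [-18,0,0],"angular": [0,0,0],"gripper": 0}
    - {"linear": [-21,0,0],"angular": [0,0,0],"gripper": 0}
    - {"linear": [-24,0,0],"angular": [0,0,0],"gripper": 0}
    - {"linear": [-27,0,0],"angular": [0,0,0],"gripper": 0}
    - {"linear": [-30,0,0],"angular": [0,0,0],"gripper": 0}
    - {"linear": [-33,0,0],"angular": [0,0,0],"gripper": 0}
    - {"linear": [-36,0,0],"angular": [0,0,0],"gripper": 0}
    - {"linear": [-38,0,0],"angular": [0,0,0],"gripper": 0}
    - {"linear": [-40,0,0],"angular": [0,0,0],"gripper": 0}
    - {"linear": [-41,0,0],"angular": [0,0,0],"gripper": 0}
    - {"linear": [-41,0,0],"angular": [0,0,0],"gripper": 0}

```text
time_s: 10.45
position: [0.5747, 0.2956, 0.0243]
tool_rot: [[-0.182, 0.983, -0.0], [0.983, 0.182, -0.0], [-0.0, -0.0, -1.0]]
ft_force: [-0.7, -0.1, 0.5]
grip_width: 0.0422
```

servo_tool:
  commands:
    - {"linear": [-1,0,0],"angular": [0,0,0],"gripper": 0}
    - {"linear": [-2,0,0],"angular": [0,0,0],"gripper": 0}
    - {"linear": [-3,0,0],"angular": [0,0,0],"gripper": 0}
    - {"linear": [-4,0,0],"angular": [0,0,0],"gripper": 0}
    - {"linear": [-4,0,0],"angular": [0,0,0],"gripper": 0}

```text
time_s: 10.95
position: [0.5754, 0.2917, 0.0243]
tool_rot: [[-0.182, 0.983, -0.0], [0.983, 0.182, -0.0], [-0.0, -0.0, -1.0]]
ft_force: [-0.1, 0.2, -0.7]
grip_width: 0.0425
```

servo_tool:
  commands:
    - {"linear": [-0.5,0,0],"angular": [0,0,0],"gripper": 0}
    - {"linear": [-1,0,0],"angular": [0,0,0],"gripper": 0}
    - {"linear": [-1.5,0,0],"angular": [0,0,0],"gripper": 0}

```text
time_s: 11.25
position: [0.5757, 0.2904, 0.0243]
tool_rot: [[-0.182, 0.983, -0.0], [0.983, 0.182, 0.0], [0.0, -0.0, -1.0]]
ft_force: [-0.6, 1.3, 1.0]
grip_width: 0.0427
```

```bash
python3 look.py a5
```

```text
11.25 TCP jig mm [-51.51   154.1267] 24.301771318066073 F jig [-0.3991  1.3556] 0.9587998332386543 w 0.042660522421082446
```

View pics/a5.png

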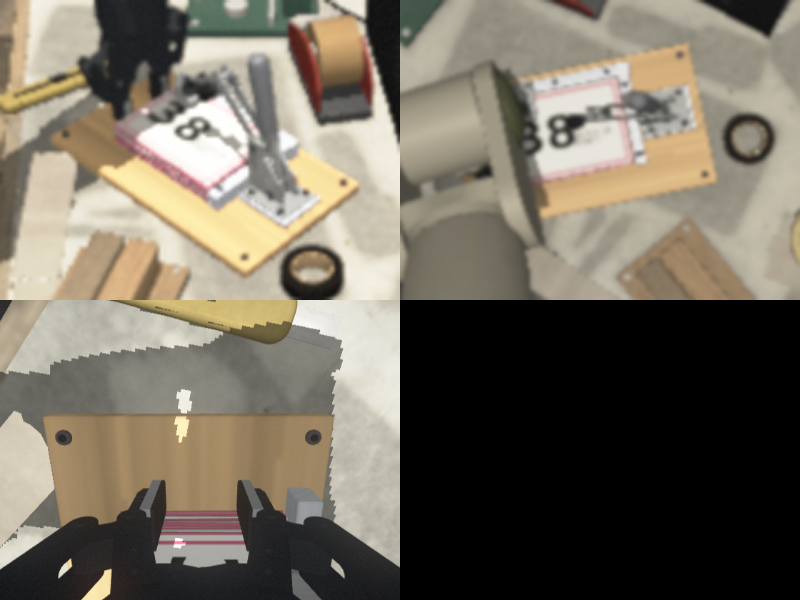

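servo_tool:
  commands:
    - {"linear": [-0.5,0,0],"angular": [0,0,0],"gripper": 0}
    - {"linear": [-1,0,0],"angular": [0,0,0],"gripper": 0}
    - {"linear": [-1.5,0,0],"angular": [0,0,0],"gripper": 0}
    - {"linear": [-1.5,0,0],"angular": [0,0,0],"gripper": 0}

```text
time_s: 11.8
position: [0.5757, 0.2896, 0.0243]
tool_rot: [[-0.183, 0.983, -0.0], [0.983, 0.183, 0.001], [0.001, -0.0, -1.0]]
ft_force: [-1.9, 4.6, -0.4]
grip_width: 0.0428
```

servo_tool:
  commands:
    - {"linear": [-0.5,0,0],"angular": [0,0,0],"gripper": 0}
    - {"linear": [-1,0,0],"angular": [0,0,0],"gripper": 0}
    - {"linear": [-1,0,0],"angular": [0,0,0],"gripper": 0}

```text
time_s: 12.1
position: [0.5757, 0.2896, 0.0244]
tool_rot: [[-0.183, 0.983, -0.0], [0.983, 0.183, 0.003], [0.003, 0.0, -1.0]]
ft_force: [-1.5, 9.6, -0.6]
grip_width: 0.0427
```

servo_tool:
  commands:
    - {"linear": [8,0,0],"angular": [0,0,0],"gripper": -1}
    - {"linear": [18,0,-5],"angular": [0,0,0],"gripper": -1}
    - {"linear": [18,0,-40],"angular": [0,0,0],"gripper": -1}
    - {"linear": [18,0,-80],"angular": [0,0,0],"gripper": -1}
    - {"linear": [10,0,-120],"angular": [0,0,0],"gripper": -1}
    - {"linear": [0,0,-160],"angular": [0,0,0],"gripper": -1}
    - {"linear": [0,0,-200],"angular": [0,0,0],"gripper": -1}
    - {"linear": [0,0,-240],"angular": [0,0,0],"gripper": -1}
    - {"linear": [0,0,-240],"angular": [0,0,0],"gripper": -1}
    - {"linear": [0,0,-240],"angular": [0,0,0],"gripper": -1}

```text
time_s: 13.1
position: [0.576, 0.2883, 0.2651]
tool_rot: [[-0.182, 0.983, 0.002], [0.983, 0.182, 0.0], [-0.0, 0.002, -1.0]]
ft_force: [0.5, 0.9, 0.3]
grip_width: 0.0002
```

```bash
python3 look.py a6; python3 - <<'E'
from fit import *
w=env.get_image("wrist"); cv2.imwrite("pics/w6.png",cv2.resize(w["frame"],None,fx=1.42,fy=1.42,interpolation=cv2.INTER_CUBIC))
E
```

```text
13.1 TCP jig mm [-51.6021 151.9469] 265.1302970217937 F jig [0.676  0.7762] 0.2889035478218748 w 0.00021330606081780296
```

View pics/w6.png

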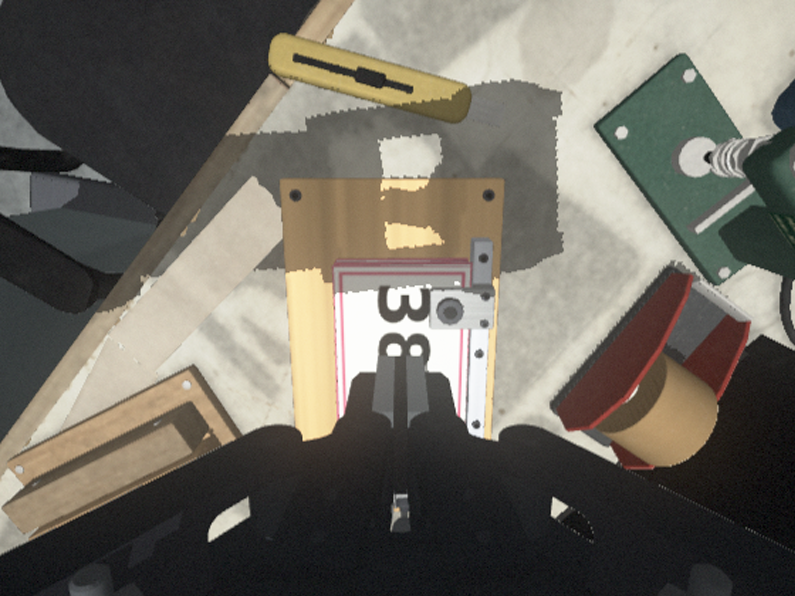

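View pics/a6.png

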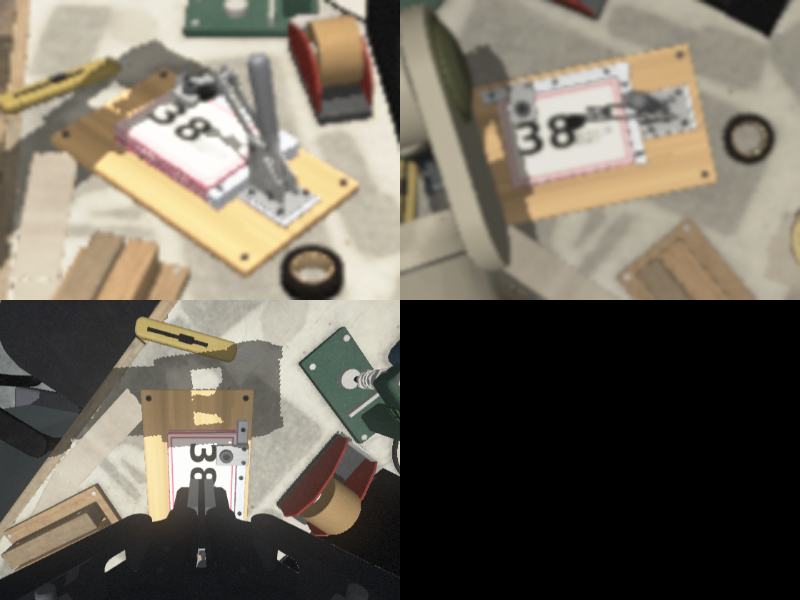

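```bash
python3 - <<'E'
import cv2
im=cv2.imread("pics/w6.png"); cv2.imwrite("pics/w6c.png",cv2.resize(im[225:445,320:520],None,fx=2.7,fy=2.7,interpolation=cv2.INTER_CUBIC))
E
```

```text
(no output)
```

View pics/w6c.png

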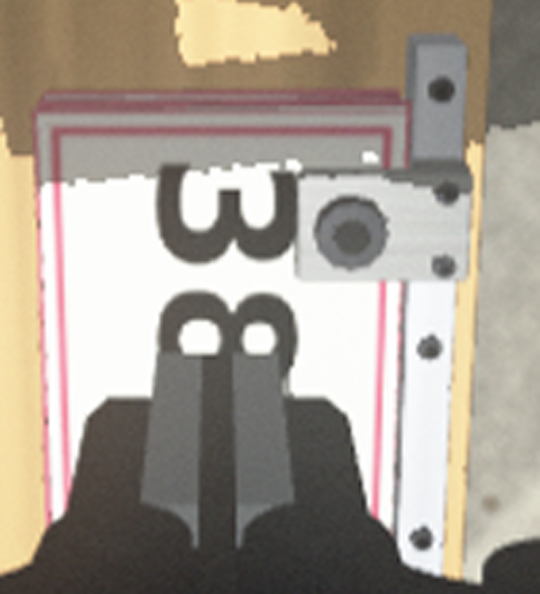

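servo_tool:
  commands:
    - {"linear": [-45,1.5,0],"angular": [0,0,0],"gripper": -1}
    - {"linear": [-90,1.5,0],"angular": [0,0,0],"gripper": -1}
    - {"linear": [-125,1.5,10],"angular": [0,0,0],"gripper": -1}
    - {"linear": [-137,1.5,45],"angular": [0,0,0],"gripper": -1}
    - {"linear": [-137,1.5,75],"angular": [0,0,0],"gripper": -1}
    - {"linear": [-137,1.5,93],"angular": [0,0,0],"gripper": -1}
    - {"linear": [-137,1.5,93],"angular": [0,0,0],"gripper": -1}
    - {"linear": [-137,1.5,93],"angular": [0,0,0],"gripper": -1}

```text
time_s: 14.1
position: [0.6027, 0.1537, 0.1715]
tool_rot: [[-0.182, 0.983, -0.0], [0.983, 0.182, -0.0], [-0.0, -0.0, -1.0]]
ft_force: [0.9, -0.4, 0.1]
grip_width: -0.0001
```

```bash
python3 look.py a7; python3 - <<'E'
import numpy as np
s=132
for d in (-10,-5,0,5,10,15,20,25,30,35,40,45,50,55,60,65,70,74,77,80):
    f=np.radians(d); y=-44-s*np.sin(f)+10.5*np.cos(f)+11; z=29+s*np.cos(f)+10.5*np.sin(f)+11
    print(d,round(y,1),round(z,1))
E
```

```text
14.1 TCP jig mm [-49.9302  14.7366] 171.46779171075403 F jig [ 0.7888 -0.5178] 0.08659658343592636 w -5.6696403120359895e-05
-10 0.3 168.2
-5 -11.0 170.6
0 -22.5 172.0
5 -34.0 172.4
10 -45.6 171.8
15 -57.0 170.2
20 -68.3 167.6
25 -79.3 164.1
30 -89.9 159.6
35 -100.1 154.2
40 -109.8 147.9
45 -118.9 140.8
50 -127.4 132.9
55 -135.1 124.3
60 -142.1 115.1
65 -148.2 105.3
70 -153.4 95.0
74 -157.0 86.5
77 -159.3 79.9
80 -161.2 73.3
```

View pics/a7.png

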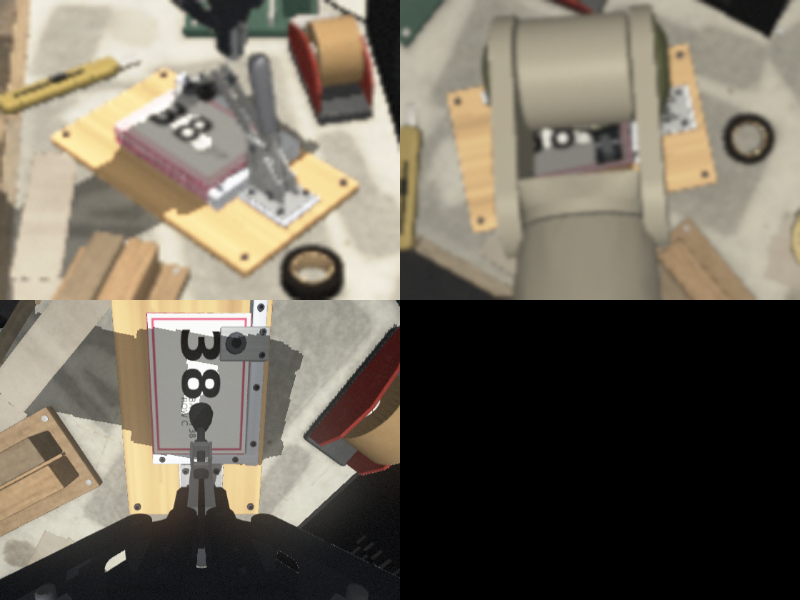

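servo_tool:
  commands:
    - {"linear": [-6,0,0],"angular": [0,0,0],"gripper": -1}
    - {"linear": [-12,0,0],"angular": [0,0,0],"gripper": -1}
    - {"linear": [-18,0,0],"angular": [0,0,0],"gripper": -1}
    - {"linear": [-23,0,0],"angular": [0,0,0],"gripper": -1}
    - {"linear": [-28,0,0],"angular": [0,0,0],"gripper": -1}
    - {"linear": [-33,0,0],"angular": [0,0,0],"gripper": -1}
    - {"linear": [-38,0,0],"angular": [0,0,0],"gripper": -1}

```text
time_s: 14.95
position: [0.6096, 0.1159, 0.1714]
tool_rot: [[-0.182, 0.983, 0.0], [0.983, 0.182, 0.0], [0.0, 0.0, -1.0]]
ft_force: [-0.2, 3.9, 2.9]
grip_width: 0.0001
```

```bash
python3 look.py a8
```

```text
14.95 TCP jig mm [-50.0721 -23.6674] 171.36982560759404 F jig [0.5446 3.8466] 2.927917731139249 w 0.0001005316218880133
```

View pics/a8.png

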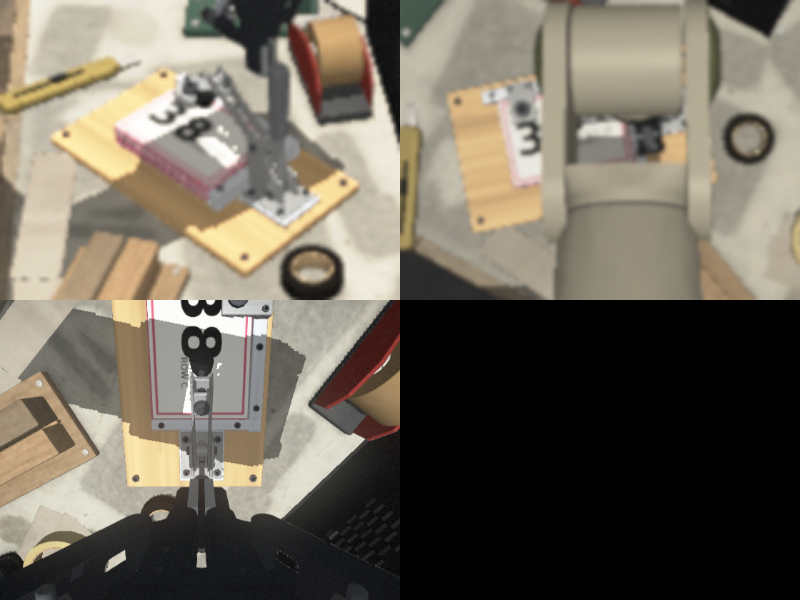

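servo_tool:
  commands:
    - {"linear": [-5.3,0,-0.5],"angular": [0,0,0],"gripper": -1}
    - {"linear": [-10.6,0,-0.9],"angular": [0,0,0],"gripper": -1}
    - {"linear": [-16.4,0,-0.7],"angular": [0,0,0],"gripper": -1}
    - {"linear": [-22.2,0,-0.3],"angular": [0,0,0],"gripper": -1}
    - {"linear": [-27.9,0,0.4],"angular": [0,0,0],"gripper": -1}
    - {"linear": [-33.6,0,1.3],"angular": [0,0,0],"gripper": -1}
    - {"linear": [-39.3,0,2.5],"angular": [0,0,0],"gripper": -1}
    - {"linear": [-44.9,0,3.9],"angular": [0,0,0],"gripper": -1}
    - {"linear": [-50.4,0,5.5],"angular": [0,0,0],"gripper": -1}
    - {"linear": [-55.9,0,7.4],"angular": [0,0,0],"gripper": -1}
    - {"linear": [-61.2,0,9.5],"angular": [0,0,0],"gripper": -1}
    - {"linear": [-66.5,0,11.9],"angular": [0,0,0],"gripper": -1}
    - {"linear": [-71.6,0,14.5],"angular": [0,0,0],"gripper": -1}
    - {"linear": [-76.7,0,17.3],"angular": [0,0,0],"gripper": -1}
    - {"linear": [-81.6,0,20.4],"angular": [0,0,0],"gripper": -1}
    - {"linear": [-86.4,0,23.6],"angular": [0,0,0],"gripper": -1}
    - {"linear": [-91,0,27.1],"angular": [0,0,0],"gripper": -1}
    - {"linear": [-95.5,0,30.7],"angular": [0,0,0],"gripper": -1}

```text
time_s: 16.9
position: [0.6272, 0.0217, 0.1406]
tool_rot: [[-0.182, 0.983, 0.001], [0.983, 0.182, -0.001], [-0.001, 0.001, -1.0]]
ft_force: [-0.8, 1.4, 2.5]
grip_width: 0.0001
```

```bash
python3 look.py a9
```

```text
16.9 TCP jig mm [ -49.9996 -119.5256] 140.5737250276342 F jig [-0.5736  1.4845] 2.541457607113105 w 0.00011037032460332687
```

View pics/a9.png

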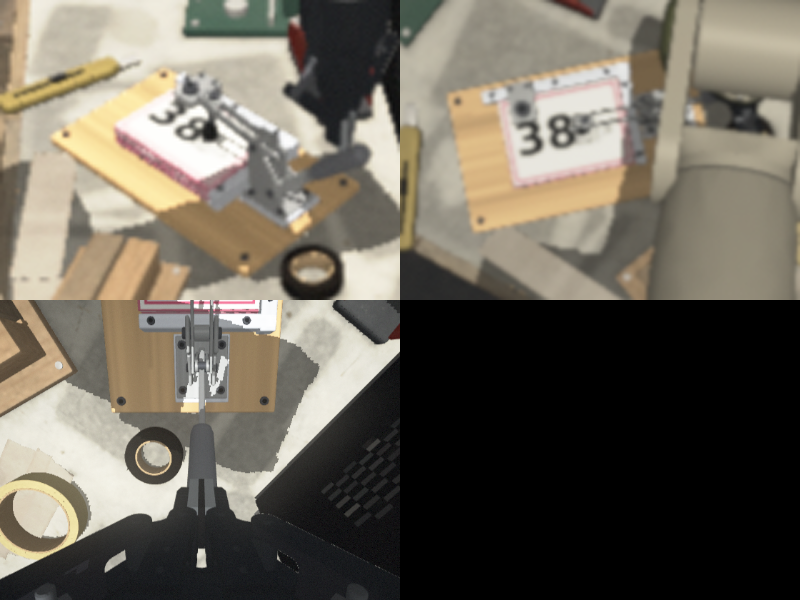

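servo_tool:
  commands:
    - {"linear": [-4.3,0,3.9],"angular": [0,0,0],"gripper": -1}
    - {"linear": [-8.5,0,7.9],"angular": [0,0,0],"gripper": -1}
    - {"linear": [-12.4,0,12.1],"angular": [0,0,0],"gripper": -1}
    - {"linear": [-16.2,0,16.5],"angular": [0,0,0],"gripper": -1}
    - {"linear": [-19.8,0,21],"angular": [0,0,0],"gripper": -1}
    - {"linear": [-23.2,0,25.7],"angular": [0,0,0],"gripper": -1}
    - {"linear": [-26.3,0,30.5],"angular": [0,0,0],"gripper": -1}
    - {"linear": [-29.3,0,35.5],"angular": [0,0,0],"gripper": -1}
    - {"linear": [-32,0,40.6],"angular": [0,0,0],"gripper": -1}
    - {"linear": [-34.5,0,45.8],"angular": [0,0,0],"gripper": -1}
    - {"linear": [-35.5,0,48],"angular": [0,0,0],"gripper": -1}
    - {"linear": [-36.5,0,50],"angular": [0,0,0],"gripper": -1}
    - {"linear": [-36.5,0,50],"angular": [0,0,0],"gripper": -1}

```text
time_s: 18.35
position: [0.6333, -0.0136, 0.0901]
tool_rot: [[-0.182, 0.983, -0.001], [0.983, 0.182, 0.0], [0.0, -0.001, -1.0]]
ft_force: [0.8, 0.1, -0.2]
grip_width: 0.0
```

```bash
python3 look.py b1
```

```text
18.35 TCP jig mm [ -50.3991 -155.2785] 90.11745274404372 F jig [ 0.7676 -0.0379] -0.24952547955236803 w 1.4743160480251859e-05
```

View pics/b1.png

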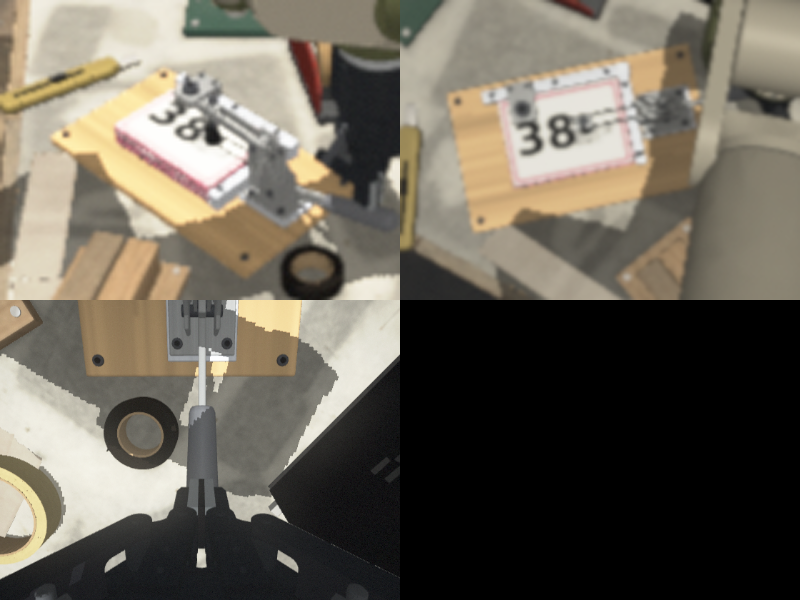

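servo_tool:
  commands:
    - {"linear": [-1,0,2],"angular": [0,0,0],"gripper": -1}
    - {"linear": [-2,0,4],"angular": [0,0,0],"gripper": -1}
    - {"linear": [-3,0,6],"angular": [0,0,0],"gripper": -1}
    - {"linear": [-3,0,8],"angular": [0,0,0],"gripper": -1}
    - {"linear": [-3,0,10],"angular": [0,0,0],"gripper": -1}
    - {"linear": [-3,0,10],"angular": [0,0,0],"gripper": -1}

```text
time_s: 19.1
position: [0.634, -0.0165, 0.0802]
tool_rot: [[-0.182, 0.983, -0.001], [0.983, 0.182, 0.0], [0.0, -0.001, -1.0]]
ft_force: [0.3, 0.7, 0.2]
grip_width: -0.0
```

servo_tool:
  commands:
    - {"linear": [-1,0,2],"angular": [0,0,0],"gripper": -1}
    - {"linear": [-1,0,4],"angular": [0,0,0],"gripper": -1}
    - {"linear": [-1,0,5],"angular": [0,0,0],"gripper": -1}
    - {"linear": [-1,0,5],"angular": [0,0,0],"gripper": -1}

```text
time_s: 19.5
position: [0.6342, -0.0175, 0.0754]
tool_rot: [[-0.182, 0.983, -0.0], [0.983, 0.182, 0.0], [0.0, -0.0, -1.0]]
ft_force: [-0.6, 0.1, -0.3]
grip_width: -0.0002
```

```bash
python3 look.py b2
```

```text
19.5 TCP jig mm [ -50.2184 -159.3231] 75.4198168016721 F jig [-0.6005  0.2105] -0.30685361959906454 w -0.00024326948054986764
```

View pics/b2.png

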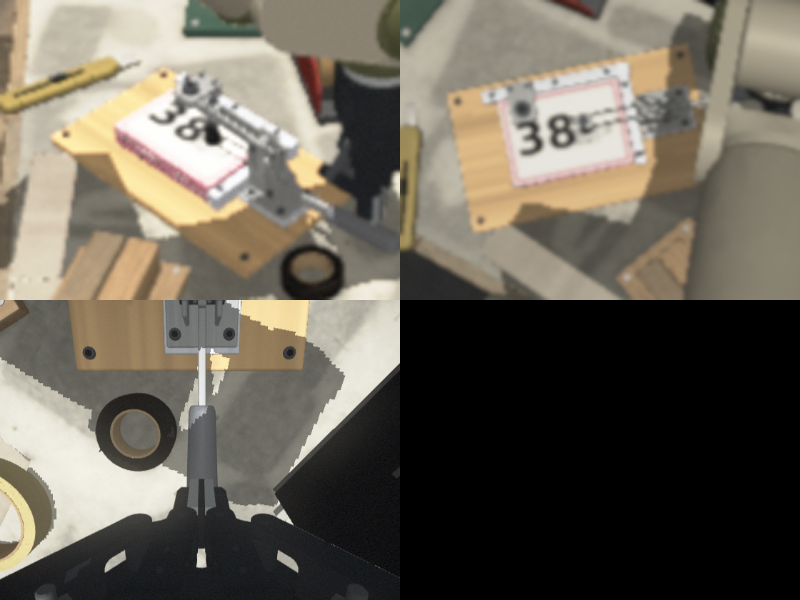

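servo_tool:
  commands:
    - {"linear": [0,0,-10],"angular": [0,0,0],"gripper": -1}
    - {"linear": [0,0,-25],"angular": [0,0,0],"gripper": -1}
    - {"linear": [0,0,-45],"angular": [0,0,0],"gripper": -1}
    - {"linear": [0,0,-70],"angular": [0,0,0],"gripper": -1}
    - {"linear": [0,0,-100],"angular": [0,0,0],"gripper": -1}
    - {"linear": [0,0,-140],"angular": [0,0,0],"gripper": -1}
    - {"linear": [0,0,-180],"angular": [0,0,0],"gripper": -1}
    - {"linear": [0,0,-200],"angular": [0,0,0],"gripper": -1}
    - {"linear": [0,0,-200],"angular": [0,0,0],"gripper": -1}

```text
time_s: 20.55
position: [0.635, -0.0176, 0.28]
tool_rot: [[-0.182, 0.983, 0.007], [0.983, 0.182, -0.002], [-0.003, 0.007, -1.0]]
ft_force: [0.0, 0.3, 0.3]
grip_width: -0.0
```

servo_tool:
  commands:
    - {"linear": [45,-45,-20],"angular": [0,0,0],"gripper": -1}
    - {"linear": [90,-90,-20],"angular": [0,0,0],"gripper": -1}
    - {"linear": [130,-130,-20],"angular": [0,0,0],"gripper": -1}
    - {"linear": [160,-150,-20],"angular": [0,0,0],"gripper": -1}
    - {"linear": [160,-150,-20],"angular": [0,0,0],"gripper": -1}
    - {"linear": [160,-150,-20],"angular": [0,0,0],"gripper": -1}

```text
time_s: 21.15
position: [0.4552, 0.1141, 0.2958]
tool_rot: [[-0.185, 0.983, -0.0], [0.983, 0.185, 0.0], [0.0, -0.0, -1.0]]
ft_force: [1.5, 0.2, -0.2]
grip_width: -0.0004
```

```bash
python3 look.py b3; python3 - <<'E'
from fit import *
o=env.observe(); w=env.get_image("wrist"); cv2.imwrite("pics/w9.png",cv2.resize(w["frame"],None,fx=1.42,fy=1.42,interpolation=cv2.INTER_CUBIC))
t=env.get_image("top"); s=env.get_image("scene")
cv2.imwrite("pics/s9.png",cv2.resize(s["frame"][165:285,200:360],None,fx=5,fy=5,interpolation=cv2.INTER_CUBIC))
J=[.6545,.1483,.1837]
for q in ("handle_grip","cards"):
  for r in env.trace(s,q)[:1]: print("scene",q,r["confidence"],r["extent"])
# predicted locked grip end and home cards top corners in scene
import numpy as np
f=np.radians(82); 
print("grip 66,150 locked",proj(s,J2W(J,[(-50,-44-k*np.sin(f),29+k*np.cos(f)) for k in (66,130,150)])).round(1).tolist())
f=np.radians(70)
print("grip 70deg",proj(s,J2W(J,[(-50,-44-k*np.sin(f),29+k*np.cos(f)) for k in (66,130,150)])).round(1).tolist())
for q in ("cutter","masking_tape","black_tape"):
  for r in env.trace(t,q)[:1]:
    v,u=np.nonzero(r["pixels"]); print(q,r["confidence"],ray(t,u.mean(),v.mean(),.02)[:2],r["extent"])
E
```

```text
21.15 TCP jig mm [-202.1626    2.7397] 295.8061206932509 F jig [ 1.5007 -0.1188] -0.21244010190376875 w -0.0003995495999816598
scene handle_grip 0.72 [205.2, 192.7, 333.6, 262.3]
scene cards 0.63 [232.9, 197.9, 278.3, 232.0]
grip 66,150 locked [[304.9, 239.2], [323.3, 248.2], [329.3, 251.1]]
grip 70deg [[304.1, 235.0], [321.8, 239.7], [327.7, 241.2]]
cutter 0.69 [0.5437 0.396 ] [170.3, 198.7, 184.8, 251.6]
masking_tape 0.83 [ 0.4653 -0.0938] [330.1, 232.0, 365.5, 270.6]
black_tape 0.76 [ 0.5799 -0.0001] [306.8, 201.1, 323.6, 221.6]
```

View pics/w9.png

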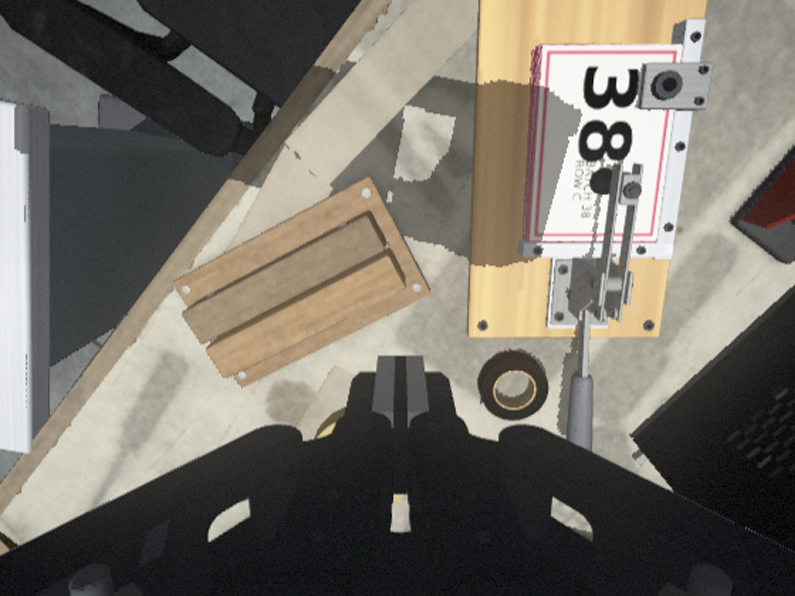

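View pics/s9.png

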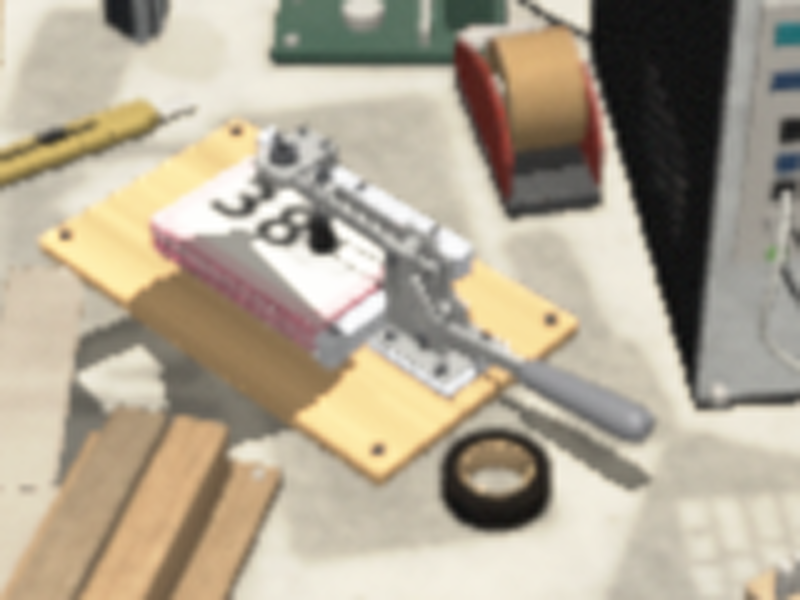

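```bash
python3 -c "
from rig import env
print(env.close_job())"
```

```text
the job is handed in; nothing more can be done
None
```

I pushed the card stack home against both fences and pushed the clamp handle over until it locked. The job is handed in, and `close_job` reports no verdict.

**Cards:** I pushed the stack against the back fence with open fingers (about 8 N at the stop), then along to the side fence with half-open fingers (about 10 N). The wrist picture taken before clamping showed it flush along the back fence. The pictures after clamping showed it flush with both fences.

**Clamp:** The shut fingertips followed the handle's arc, with readings of about 5 N or less at the checks. The force dropped to zero past the dead point. In the final scene picture the grip's end is at pixel (330, 251), against (329, 251) predicted for the locked position. The arm is down with the rubber foot on the cards.

**Bystanders and time:** I measured the cutter, masking tape and black tape again. They came out 2 to 5 mm from their starting readings, which is about the measuring error. I did not re-measure the marker, punches, bin or scanner; the gripper worked only over the jig. The arm stood clear of everything at about 21 s.

**Not confirmed:** The foot's contact force cannot be read from the sensors, so I judged it only from the handle's locked position. The network's last "handle_grip" detection covered the whole clamp instead of the grip, so I used the picture itself.

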